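Tip a carton onto the labelling board

ROBOT

A 7-joint arm with a two-finger parallel gripper is mounted at the origin on a cart in front of the work surface, level with it; the furniture and walls round the work are solid. World frame = base frame: x ahead of the robot, y to its left, z up, the work surface at z = 0. Lengths are in m, angles in rad, forces in N, time in s.
With the tool pointing down it reaches from about 0.375 to 0.925 m from the base axis. Payload 3.1 kg.
Tool frame: the origin (TCP) lies between the finger pads; the fingertips stand 19 mm ahead of it and the grasp point (between the pads) is the TCP; z points along the fingers, y is the direction in which the jaws open and shut (so a half turn about z gives the same grasp; the last joint's range is limited). The gripper opens to 85 mm and grips with 20 to 120 N. Pads are 22 mm wide; open, the fingers measure 114 mm over their backs; the gripper's body (76 mm by 85 mm) begins 54 mm behind the grasp point. The pads swing forward as they close: fully open they stand 13 mm farther back than shut.
Start: joints at [1.175, 0.383, 0.044, 1.598, -0.018, 1.161, -0.05], TCP at [0.191, -0.621, 0.225] pointing down, gripper open.
Joint ranges: [-2.61, 2.61], [-0.41, 2.15], [-1.48, 1.57], [0, 2.5], [-1.57, 4.71], [0.05, 1.97], [-2.85, 2.85]. Speed limits (rad/s): [2.79, 2.79, 3.14, 3.14, 3.14, 3.14, 3.14].

INTERFACE

Orientations are given as a unit quaternion [x, y, z, w].
In Python, from bench import move_ptp, movel, move_j, move_gripper, pause, inverse_kinematics, read_camera, camera_params, MotionError, sign_off, look_for, tip_of, read_time_s, read_qpos, read_joint_vel, read_effort, read_eef_pos, read_tcp_rot, read_ft_force, read_ft_torque, read_finger_gap gives the robot as it stands. Calls block until the motion is done:
- move_ptp(position, orientation): joint-space move of the TCP to a pose.
- movel(position, orientation=None, speed=0.15): straight line of the TCP; orientation=None keeps the orientation; speed is the mean speed in m/s.
- move_j(angles): joint-space move.
- move_gripper(opening, effort=None): finger opening in m; effort is the grip in N (None keeps the last); returns when the fingers have stopped.
- pause(seconds).
- inverse_kinematics(position, orientation): joint angles nearest the present ones, or None.
- read_camera(name): name is "side" or "top"; returns the picture (420x560x3 uint8, red, green, blue); there is no depth.
- camera_params(name): a dict with "K" (3x3 intrinsics, pixels), "camera_from_world" (4x4, takes a point from world to camera coordinates). Camera axes: x right, y down, z forward; pixel columns grow to the right and rows downward; lengths in m; the calibration is good to about 2 mm. A picture is of the moment at which its call begins. camera_params takes no time and is no camera call.
A pose or a line that the arm cannot do raises MotionError and nothing moves.
- sign_off(): hands the job in, once; it reports no verdict.
Trained networks look in the newest picture that a camera, given by its name, has taken for a name from the list of things; names that differ only in an ending like _2 or _b are one class to them, and where a whole thing is asked for, a point or a joint stands for the part that bears it (a point fixed in the world has none). Each returns a list of dicts, best first, with "confidence" (0 to 1); they miss things now and then, are a little off and sometimes report something else, mostly with a low value. They report only what shows in the picture. A call takes as long as a camera call. They do not tell look-alikes from the thing itself.
- look_for(camera, name): "at" ([column, row] in pixels, amid what is visible of it).
- tip_of(camera, name): "at" ([column, row] in pixels: a listed point, or the origin of a listed thing).
Readings, each from a call of its own:
- read_time_s(): time.
- read_qpos(): joint angles.
- read_joint_vel(): joint speeds.
- read_effort(): joint torques, N m.
- read_eef_pos(): TCP position.
- read_tcp_rot(): TCP orientation.
- read_ft_force(): force on the tool from outside, world axes, zero at the start.
- read_ft_torque(): the same for the moment, N m.
- read_finger_gap(): finger opening in m.
Only numpy, scipy, OpenCV 4.12 (cv2) and the standard library are available. Lean on these libraries where they do the work, as an engineer would, in place of code of your own. Each camera call takes 0.05 s, during which the arm holds its last target.

TASK

Push the cracker carton that stands on the grey labelling board near its top, so that it tips over and lands on its broad side, wholly inside the yellow outline and with a gap left before the metal stop. Then push its foot end along the board until the carton's top end rests squarely against the stop, still lying inside the outline. Use only pushes: do not lift or carry the carton, leave the pepper mill and the two tins standing where they are, and finish with the hand clear.

Things in the scene. Friction and masses are not known exactly. Their poses are not given: they have to be found in the camera images.
- label_board: grey labelling board, fixed, 290 x 160 mm and 6 mm thick, on the worktop. Origin: centre of its underside; x runs along its length to the stop, y across, z up. A yellow outline painted on it has its inner edges at x = -98 mm and y = +62 and -62 mm; its far side is the stop. The carton starts standing across the outline's near line
- stop_face (a point): middle of the upright face of the aluminium stop bar at the far end of the board, which the carton is pushed against: board x = +113 mm, 17 mm above the worktop. The bar is fixed, 22 mm thick (along x), 150 mm long (along y) and 22 mm high above the board; axes as the board's
- carton: printed cracker carton, loose rigid box, 44 (x) by 62 (y) by 150 mm tall (z), 0.11 to 0.23 kg, standing at the board's near end. Origin: centre of its foot. Its x axis points to the stop within 0.08 rad. Pushed high on the broad side away from the stop, it falls towards the stop once its top has moved some 45 mm. Lying, it is 44 mm high, its z axis pointing to the stop
- carton_top (a point): centre of the carton's top end face, 150 mm from its origin along its z axis
- carton_tip_edge (a point): middle of the carton's foot edge nearest the stop, 22 mm from its origin along its x axis; the carton tips about this edge, which stays down on the board throughout
- pepper_mill: dark walnut pepper mill, 54 mm diameter, 162 mm tall, loose, standing on the worktop beside the board; origin at the centre of its foot. To be left alone
- paprika_tin: red round tin with white lid, 54 mm diameter, 85 mm tall, loose, standing on the worktop beside the board; origin at the centre of its foot. To be left alone
- yeast_tin: blue round tin with black lid, 60 mm diameter, 75 mm tall, loose, standing on the worktop beside the board; origin at the centre of its foot. To be left alone
There are look-alikes about, which are no part of the job. Of the things that look like the carton, the larger one is meant.

How it is judged:
On the way, in this order (a step that is already met when the one before it is completed fails the run):
1. the carton has tipped over and lies at rest on its broad side, wholly inside the yellow outline, clear of the stop (angle between carton's own z axis and vertical between 1.45 and 1.69 rad and angle between carton's own y axis and vertical between 1.4 and 1.74 rad and y of carton in the frame of label_board between -0.031 and 0.031 m and y of carton_top in the frame of label_board between -0.031 and 0.031 m and x of carton in the frame of label_board above -0.098 m and x of carton_top in the frame of label_board below 0.12 m and z of carton_top in the frame of label_board below 0.04 m and linear speed of carton below 0.01 m/s and angular speed of carton below 0.1 rad/s), for 0.2 s.
2. the carton has been pushed along until its top end is against the stop (angle between carton's own z axis and vertical between 1.45 and 1.69 rad and angle between carton's own y axis and vertical between 1.4 and 1.74 rad and y of carton in the frame of label_board between -0.031 and 0.031 m and y of carton_top in the frame of label_board between -0.031 and 0.031 m and x of carton in the frame of label_board above -0.098 m and x of carton_top in the frame of label_board between 0.107 and 0.12 m and z of carton_top in the frame of label_board below 0.04 m and angle between the z axis of carton and the x axis of label_board, either way round below 0.12 rad), for 0.2 s.
At the end, for the whole second after the job is handed in: The carton lies flat on a broad side inside the yellow outline (ends of its centre line within 31 mm of the board's centre line), its top end within 6 mm of the stop and within 0.12 rad of square, at rest; mill and tins upright, within 15 mm of where they stood (all of step 2 and linear speed of carton below 0.01 m/s and angular speed of carton below 0.1 rad/s and angle between each of pepper_mill, paprika_tin, yeast_tin's own z axis and vertical below 0.15 rad and distance of each of pepper_mill, paprika_tin, yeast_tin from where it was at the start of the episode below 0.015 m); the robot touches nothing.
It fails at once if the carton is lifted: its tipping edge rises more than 15 mm off the board (height (world z) of carton_tip_edge above 0.021 m).
It fails at once if the pepper mill is knocked over or pushed more than 15 mm (angle between pepper_mill's own z axis and vertical above 0.3 rad or distance of pepper_mill from where it was at the start of the episode above 0.015 m).
It fails at once if the red tin is knocked over or pushed more than 15 mm (angle between paprika_tin's own z axis and vertical above 0.3 rad or distance of paprika_tin from where it was at the start of the episode above 0.015 m).
It fails at once if the blue tin is knocked over or pushed more than 15 mm (angle between yeast_tin's own z axis and vertical above 0.3 rad or distance of yeast_tin from where it was at the start of the episode above 0.015 m).
It also fails if it takes over 38 s, if anything falls off the work surface, if the arm or the gripper's body presses on something with over 40 N, if the wrist force passes 120 N, or if a joint passes its speed limit or range.

## Working session

There is one attempt and no reset: what is moved stays moved. The work goes in short steps, each a Python script; the robot and the scene stay as the last script left them, time stands still between calls to the robot, and variables do not carry over. Pictures are saved under pics/ and viewed, and the job is handed in when it is done.

```bash
mkdir -p pics; ls; python3 - <<'E'
from bench import *
import cv2, numpy as np
for c in ("side","top"):
    im=read_camera(c); cv2.imwrite(f"pics/{c}0.png",im[:,:,::-1])
    p=camera_params(c); print(c,np.round(p["K"],1).tolist(),np.round(p["camera_from_world"],4).tolist())
    for n in ("carton","label_board","pepper_mill","paprika_tin","yeast_tin"):
        print(n,[(np.round(d["at"],1).tolist(),round(d["confidence"],2)) for d in look_for(c,n)],[(np.round(d["at"],1).tolist(),round(d["confidence"],2)) for d in tip_of(c,n)])
    for n in ("carton_top","stop_face","carton_tip_edge"):
        print(n,[(np.round(d["at"],1).tolist(),round(d["confidence"],2)) for d in tip_of(c,n)])
print(read_time_s(),read_tcp_rot(),read_eef_pos())
E
```

```text
pics
side [[544.5, 0.0, 283.9], [0.0, 544.5, 207.5], [0.0, 0.0, 1.0]] [[0.986, -0.1661, -0.014, -0.5819], [-0.1212, -0.657, -0.7441, -0.0475], [0.1144, 0.7354, -0.6679, 1.2366], [0.0, 0.0, 0.0, 1.0]]
carton [([220.4, 173.5], 0.75), ([224.4, 226.0], 0.59), ([194.5, 286.1], 0.49)] []
label_board [([287.8, 282.9], 0.56)] [([267.6, 275.8], 0.98)]
pepper_mill [([194.7, 283.4], 0.65)] [([202.0, 311.7], 0.59)]
paprika_tin [([257.2, 327.2], 0.63)] [([257.8, 343.4], 0.77)]
yeast_tin [([317.8, 225.9], 0.92)] [([318.1, 239.4], 0.75)]
carton_top [([220.8, 165.1], 0.88), ([220.6, 198.1], 0.63)]
stop_face [([321.7, 293.2], 0.97)]
carton_tip_edge [([237.0, 260.6], 0.87)]
top [[458.6, 0.0, 277.6], [0.0, 458.6, 212.6], [0.0, 0.0, 1.0]] [[0.082, -0.9966, -0.0014, -0.3352], [-0.9733, -0.0797, -0.2155, 0.5461], [0.2146, 0.019, -0.9765, 0.862], [0.0, 0.0, 0.0, 1.0]]
carton [([196.9, 273.4], 0.73), ([273.8, 283.8], 0.7), ([316.4, 248.4], 0.58)] [([274.5, 288.6], 0.65), ([206.0, 275.6], 0.6)]
label_board [([314.5, 248.7], 0.82), ([275.0, 282.5], 0.62)] [([313.3, 252.6], 0.74)]
pepper_mill [([340.2, 324.8], 0.63)] [([331.8, 324.2], 0.78)]
paprika_tin [([381.5, 278.4], 0.84)] [([373.8, 282.2], 0.74)]
yeast_tin [] [([272.1, 199.1], 0.59)]
carton_top [([279.0, 282.0], 0.77), ([191.8, 271.0], 0.64), ([376.5, 283.2], 0.56)]
stop_face [([345.4, 214.8], 0.79)]
carton_tip_edge [([195.0, 272.4], 0.97), ([281.4, 280.8], 0.63)]
1.4 [ 9.88932587e-01  1.48365553e-01  2.02095392e-05 -1.15926050e-05] [ 0.19076406 -0.6213841   0.22505174]
```

View pics/side0.png

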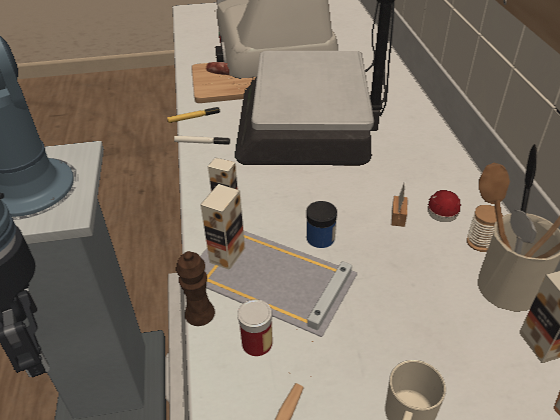

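View pics/top0.png

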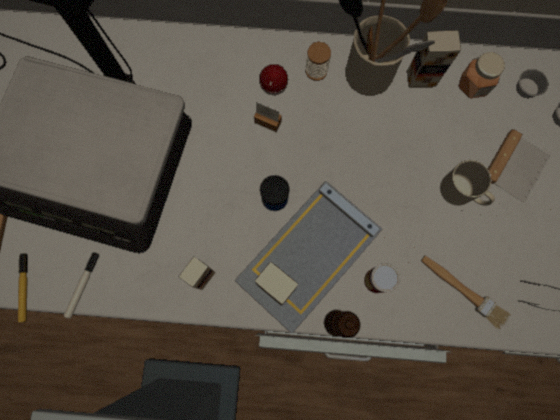

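The top view shows the board running diagonally, from its near end at about (265,305) to the stop at (350,208). Candidates for the carton:
- top (276,283) / side (222,225): standing on the board, across the near line.
- top (196,272) / side (222,173): smaller, standing off the board.
- top (435,58) / side (548,318): the carton by the wall.

I choose the one on the board and check it in a close crop.

```bash
python3 - <<'E'
import cv2
a=cv2.imread("pics/top0.png")[170:350,170:410]; cv2.imwrite("pics/topc.png",cv2.resize(a,None,fx=3.3,fy=3.3,interpolation=cv2.INTER_CUBIC))
a=cv2.imread("pics/side0.png")[150:360,165:365]; cv2.imwrite("pics/sidec.png",cv2.resize(a,None,fx=2.85,fy=2.85,interpolation=cv2.INTER_CUBIC))
E
```

```text
(no output)
```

View pics/topc.png

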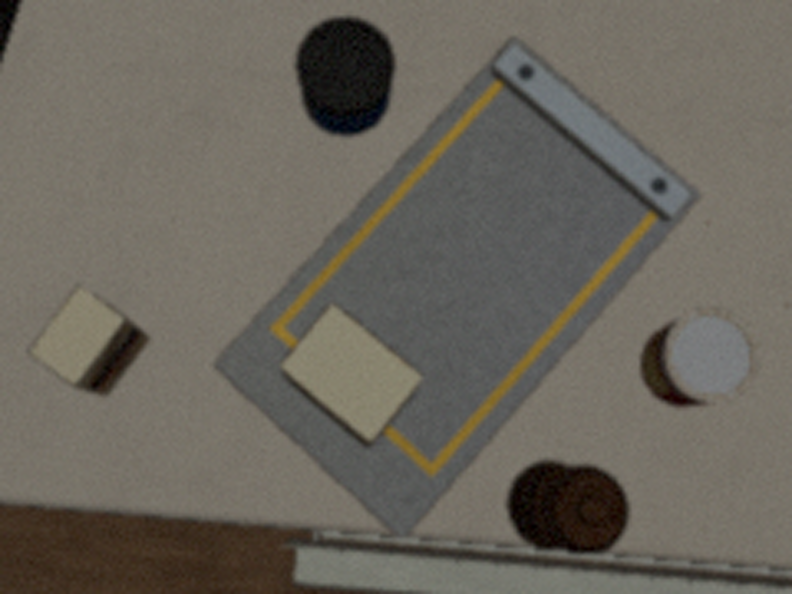

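View pics/sidec.png

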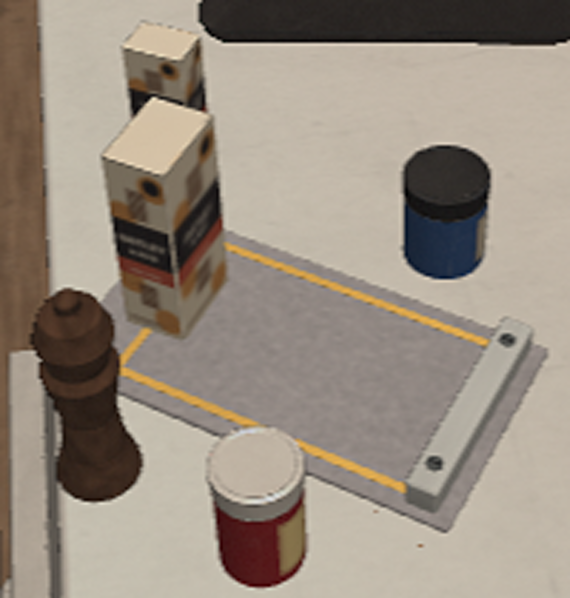

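The crops show the larger carton on the board at top (276,283) and side (222,225), across the near yellow line. Next I fit the poses.

```bash
cat > h.py <<'E'
from bench import *
import numpy as np, cv2
P={c:camera_params(c) for c in("side","top")}
def proj(c,X):
    X=np.atleast_2d(X);T=np.array(P[c]["camera_from_world"]);q=X@T[:3,:3].T+T[:3,3];q=q@np.array(P[c]["K"]).T
    return q[:,:2]/q[:,2:]
def onz(c,uv,z):
    T=np.array(P[c]["camera_from_world"]);R=T[:3,:3];o=-R.T@T[:3,3]
    uv=np.atleast_2d(np.array(uv,float));d=np.c_[uv,np.ones(len(uv))]@np.linalg.inv(np.array(P[c]["K"])).T@R
    return o+d*((z-o[2])/d[:,2])[:,None]
def pose(b,pts):  # b=x,y,yaw
    c,s=np.cos(b[2]),np.sin(b[2]);p=np.atleast_2d(np.array(pts,float))
    return np.c_[b[0]+c*p[:,0]-s*p[:,1],b[1]+s*p[:,0]+c*p[:,1],p[:,2]]
def inv(b,X):
    X=np.atleast_2d(X);c,s=np.cos(b[2]),np.sin(b[2]);d=X[:,:2]-b[:2]
    return np.c_[c*d[:,0]+s*d[:,1],-s*d[:,0]+c*d[:,1]]
E
python3 - <<'E'
from h import *
from scipy.optimize import least_squares
tc=lambda p:np.array(p,float)/3.3+170
sc=lambda p:np.array(p,float)/2.85+np.array([165,150])
np.set_printoptions(precision=4,suppress=True)
print(onz("top",tc([(217,365),(402,532),(432,476),(272,327)]),.006))
print(onz("top",tc([(333,305),(422,378),(371,443),(282,368)]),.156))
print("stop",onz("top",[[345.4,214.8]],.017))
# board points: near-left = (-.145,+.08)? 
obs_t=[((-.145,.08,.006),(217,365)),((-.145,-.08,.006),(402,532)),((.135,.075,.028),(515,40)),((.135,-.075,.028),(695,190)),((.113,.075,.028),(493,67)),((.113,-.075,.028),(667,215))]
obs_s=[((.145,-.08,.006),(448,532)),((.145,.08,.006),(548,352)),((.113,.075,.028),(503,319)),((.113,-.075,.028),(410,487))]
def fit(ot,os_,b0,w=(1,1)):
    def r(b,flat=True):
        e=[]
        if ot: e.append(proj("top",pose(b,[o[0] for o in ot]))-tc([o[1] for o in ot]))
        if os_: e.append(proj("side",pose(b,[o[0] for o in os_]))-sc([o[1] for o in os_]))
        e=np.vstack(e); return e.ravel() if flat else e
    s=least_squares(r,b0); print(s.x,"\n",r(s.x,False).T); return s.x
n=onz("top",[[314,249]],.006)[0]; f=onz("top",[[345.4,214.8]],.017)[0]
yaw=np.arctan2(*(f-n)[[1,0]])
B=fit(obs_t,[], [n[0],n[1],yaw]); fit([],obs_s,B); B=fit(obs_t,obs_s,B)
ct=[((.022,.031,.15),(333,305)),((.022,-.031,.15),(422,378)),((-.022,-.031,.15),(371,443)),((-.022,.031,.15),(282,368))]
ct=[((a[0],a[1],.156),o) for a,o in ct]
cs=[((-.022,.031),(152,97)),((.022,.031),(212,115)),((.022,-.031),(165,176)),((-.022,-.031),(103,155))]
cs=[((*a,.156),o) for a,o in cs]+[((.022,-.031,.006),(180,338)),((.022,.031,.006),(227,290)),((-.022,-.031,.006),(127,320))]
C0=[*onz("top",[[276,283]],.156)[0][:2],yaw]
fit(ct,[],C0);fit([],cs,C0);C=fit(ct,cs,C0)
print("B",B.tolist(),"C",C.tolist(),"C in B",inv(B,C[:2]),C[2]-B[2])
for n,z in(("pepper_mill",0),("paprika_tin",0),("yeast_tin",0)):
    for c in ("top","side"):
        for d in tip_of(c,n)[:1]:
            X=onz(c,[d["at"]],z)[0]; print(n,c,X,inv(B,X))
E
```

```text
[[ 0.4334 -0.2142  0.006 ]
 [ 0.3421 -0.3369  0.006 ]
 [ 0.3769 -0.3528  0.006 ]
 [ 0.4598 -0.2462  0.006 ]]
[[ 0.4605 -0.2869  0.156 ]
 [ 0.4261 -0.3368  0.156 ]
 [ 0.3906 -0.3127  0.156 ]
 [ 0.4253 -0.263   0.156 ]]
stop [[ 0.588  -0.4309  0.017 ]]
[ 0.5018 -0.3622 -0.6494] 
 [[-1.5504  0.5153 -0.4814  0.1908 -0.6283  1.9103]
 [-0.7429  2.2201 -0.9708  0.2597 -1.661   0.522 ]]
[ 0.5009 -0.3674 -0.636 ] 
 [[ 1.029   0.4073  0.0221 -1.4169]
 [ 1.0028 -0.4435 -0.6059 -0.23  ]]
[ 0.5021 -0.3637 -0.6499] 
 [[-0.8556  1.1936  0.2496  0.9101  0.101   2.6277  0.1092  0.6228  0.316
  -2.1526]
 [-0.8736  2.1183 -1.0424  0.2157 -1.7371  0.4736 -0.3027 -1.0907 -1.4139
  -1.6779]]
[ 0.4256 -0.2999 -0.6029] 
 [[-0.0324  0.6363  0.0724 -0.6784]
 [-0.4833  0.0192  0.3761  0.0574]]
[ 0.4279 -0.3011 -0.6271] 
 [[ 0.5215  0.5312 -1.0038 -0.9418  0.861   0.4404 -0.2607]
 [-0.0564  0.3425  0.0463  0.0764  1.6708 -2.8621  0.518 ]]
[ 0.427  -0.3004 -0.6132] 
 [[ 0.54    0.9724  0.2112 -0.2948 -0.3051 -0.1476 -1.266  -1.3786  0.6211
  -0.1787 -0.6563]
 [-1.2697 -0.4965 -0.3208 -0.9113 -0.2062 -0.0114 -0.1969  0.0515  1.4246
  -3.2239  0.4919]]
B [0.5020663721230033, -0.36368048163672145, -0.6499296740444649] C [0.4269701403423344, -0.30036929308711, -0.6131963592505171] C in B [[-0.0981  0.005 ]] 0.03673331479394781
pepper_mill top [ 0.3624 -0.417   0.    ] [[-0.0789 -0.127 ]]
pepper_mill side [ 0.3712 -0.4228  0.    ] [[-0.0685 -0.1263]]
paprika_tin top [ 0.4539 -0.4989  0.    ] [[ 0.0435 -0.1368]]
paprika_tin side [ 0.4603 -0.5057  0.    ] [[ 0.0527 -0.1384]]
yeast_tin top [ 0.6135 -0.274   0.    ] [[0.0345 0.1389]]
yeast_tin side [ 0.6123 -0.2832  0.    ] [[0.0391 0.1308]]
```

```bash
cat >> h.py <<'E'
from scipy.spatial.transform import Rotation as Ro
B=np.array([0.5021,-0.3637,-0.6490]); C=np.array([0.4268,-0.3003,-0.6150])
def quat(yaw): # tool down, tool x at yaw
    x=np.array([np.cos(yaw),np.sin(yaw),0]);z=np.array([0,0,-1.]);return Ro.from_matrix(np.c_[x,np.cross(z,x),z]).as_quat()
def im(name,c):
    cv2.imwrite(f"pics/{name}.png",read_camera(c)[:,:,::-1])
E
python3 - <<'E'
from h import *
print(read_time_s())
for y in (C[2],C[2]+np.pi):
    for p in ([-.07,0,.27],[-.07,0,.148],[.02,0,.148]):
        q=inverse_kinematics(pose(C,[p])[0],quat(y)); print(y,p,None if q is None else np.round(q,2))
q=inverse_kinematics([0.22,-0.60,0.30],read_tcp_rot());print(np.round(q,2))
E
```

```text
1.7
-0.615 [-0.07, 0, 0.27] [ 0.66 -0.03 -0.14  1.99 -0.    1.18 -1.66]
-0.615 [-0.07, 0, 0.148] [ 0.63  0.11 -0.11  2.13  0.02  0.91 -1.68]
-0.615 [0.02, 0, 0.148] [ 0.58  0.27 -0.05  1.93  0.02  0.95 -1.66]
2.526592653589793 [-0.07, 0, 0.27] [ 0.98 -0.02 -0.45  1.98 -0.01  1.18  1.49]
2.526592653589793 [-0.07, 0, 0.148] [ 0.98  0.13 -0.48  2.11  0.08  0.92  1.41]
2.526592653589793 [0.02, 0, 0.148] [ 0.94  0.3  -0.47  1.91  0.17  0.96  1.36]
[ 1.13  0.31  0.03  1.54 -0.01  1.29 -0.11]
```

```bash
python3 - <<'E'
from h import *
q=quat(C[2])
move_ptp([0.19,-0.62,0.33],read_tcp_rot())
move_gripper(0.0)
move_ptp(pose(C,[[-.07,0,.29]])[0],q)
movel(pose(C,[[-.07,0,.148]])[0],q,0.15)
print(read_time_s(),read_eef_pos(),read_ft_force(),read_finger_gap())
im("side1","side");im("top1","top")
E
```

```text
5.5667 [ 0.37038156 -0.26049365  0.14881894] [ 1.09987596 -1.2639121   0.10506091] 4.018511093745352e-05
```

View pics/side1.png

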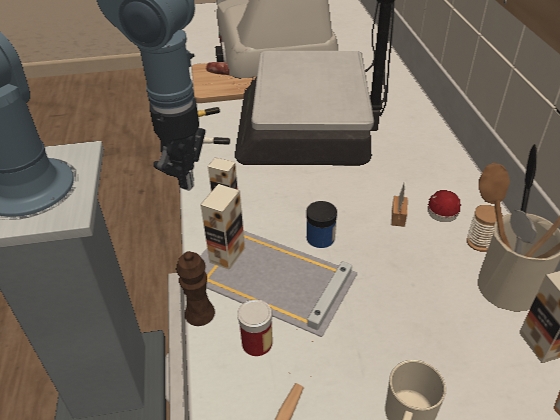

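View pics/top1.png

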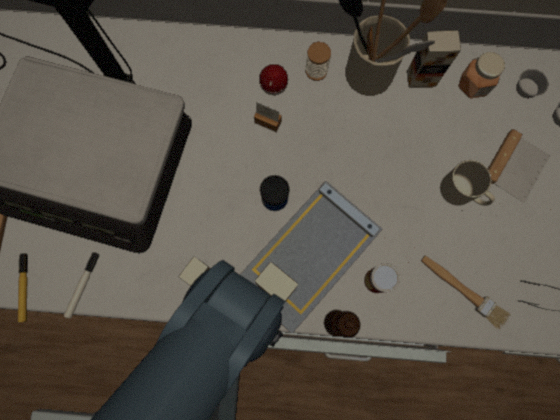

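The hand is behind the carton with its fingertips at side (187,183). Everything still stands in place. Now I push in small steps.

```bash
python3 - <<'E'
from h import *
q=quat(C[2])
for x in (-.045,-.032,-.02,-.01):
    movel(pose(C,[[x,0,.148]])[0],q,0.05)
    f=read_ft_force(); print(x,round(read_time_s(),2),np.round(f,2),np.round(inv(C,read_eef_pos()),4))
im("side2","side");im("top2","top")
E
```

```text
-0.045 6.32 [ 0.58  0.46 -0.2 ] [[-0.0451  0.    ]]
-0.032 6.72 [-1.14  0.21  1.21] [[-0.0317 -0.    ]]
-0.02 7.12 [-0.64  0.4   0.56] [[-0.0198  0.    ]]
-0.01 7.47 [ 0.16 -0.15  0.08] [[-0.0096  0.0001]]
```

View pics/side2.png

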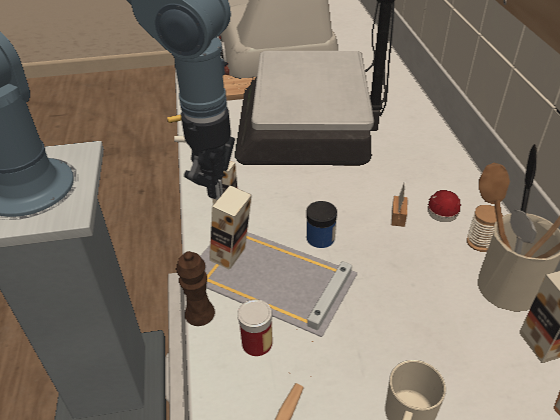

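The carton is tilting: its top is now at side (232,197) and its foot is still at about (228,262). I keep pushing.

```bash
python3 - <<'E'
from h import *
q=quat(C[2])
for x in (0.0,.008,.014,.020):
    movel(pose(C,[[x,0,.148]])[0],q,0.04)
    f=read_ft_force(); a=tip_of("side","carton_top") if 0 else None
    print(x,round(read_time_s(),2),np.round(f,2))
pause(0.3)
im("side3","side");im("top3","top")
E
```

```text
0.0 7.97 [-0.1  -0.55 -0.48]
0.008 8.32 [-0.17 -0.78 -0.59]
0.014 8.62 [-0.19 -0.33 -0.29]
0.02 8.92 [ 0.27  0.19 -0.24]
```

View pics/side3.png

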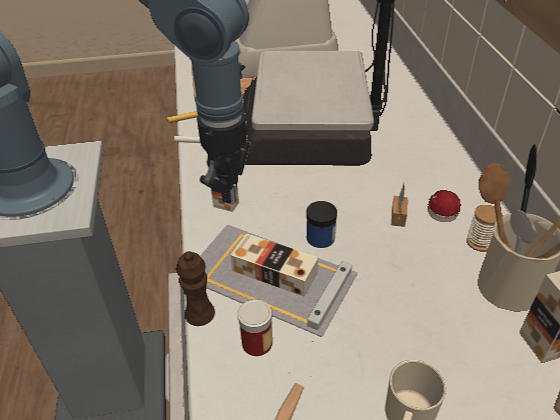

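View pics/top3.png

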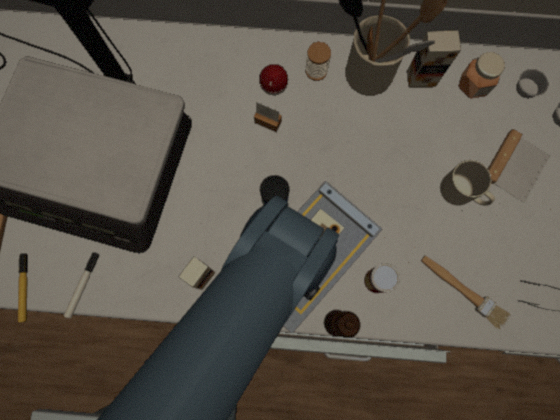

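The carton has fallen flat inside the outline. It runs from side (235,262) to (315,275), with a gap left before the stop. I back the hand off, lower it behind the foot and measure.

```bash
python3 - <<'E'
from h import *
q=quat(C[2])
movel(pose(C,[[-.06,0,.148]])[0],q,0.15)
im("top4","top");im("side4","side")
for c in("side","top"):
  for n in("carton","carton_top","carton_tip_edge"):
    print(c,n,[(np.round(d["at"],1).tolist(),round(d["confidence"],2)) for d in tip_of(c,n)])
print(read_time_s())
a=cv2.imread("pics/side4.png")[220:340,190:370]; cv2.imwrite("pics/side4c.png",cv2.resize(a,None,fx=4,fy=4,interpolation=cv2.INTER_CUBIC))
a=cv2.imread("pics/top4.png")[170:340,220:400]; cv2.imwrite("pics/top4c.png",cv2.resize(a,None,fx=3.5,fy=3.5,interpolation=cv2.INTER_CUBIC))
E
```

```text
side carton [([223.3, 207.2], 0.84), ([245.3, 252.0], 0.78)]
side carton_top [([221.4, 168.0], 0.87), ([310.0, 272.3], 0.69), ([201.3, 312.3], 0.46)]
side carton_tip_edge [([230.8, 199.8], 0.94), ([237.8, 261.2], 0.69)]
top carton [([282.4, 278.4], 0.98), ([203.8, 278.3], 0.7)]
top carton_top [([194.6, 270.5], 0.73), ([329.3, 221.6], 0.63)]
top carton_tip_edge [([285.5, 279.0], 0.75)]
10.4
```

View pics/side4c.png

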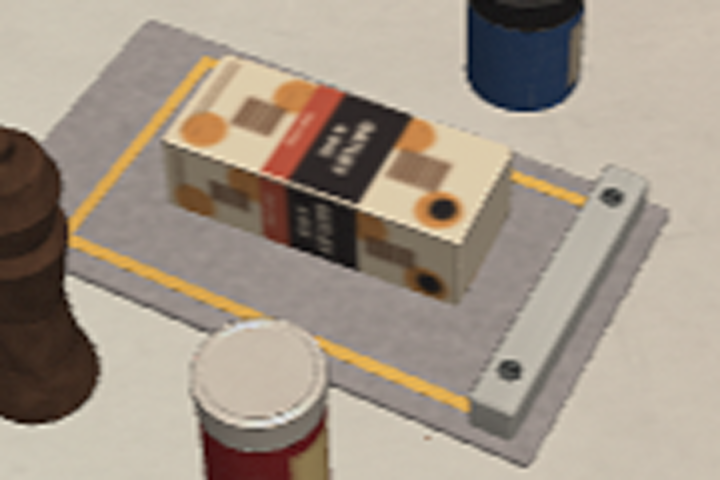

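View pics/top4c.png

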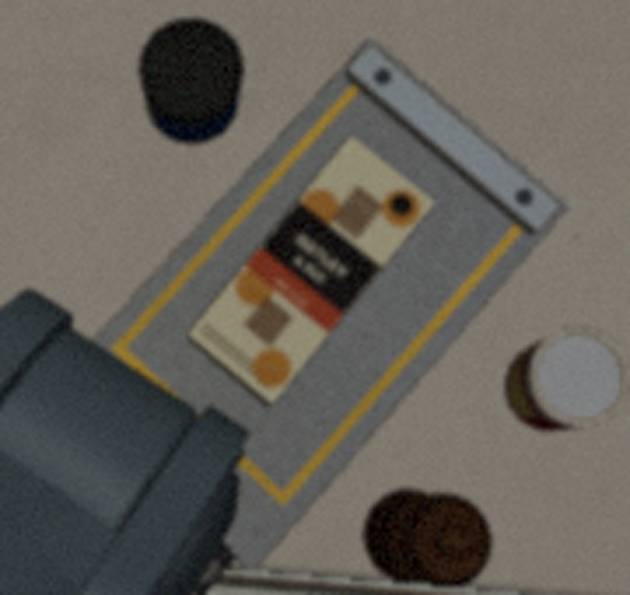

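```bash
python3 - <<'E'
from h import *
t=np.array([(352,137),(435,203),(270,403),(188,335)])/3.5+[220,170]
s=np.array([(512,155),(460,243),(163,140),(222,58)])/4+[190,220]
for c,u in(("top",t),("side",s)):
    print(c,np.round(inv(B,onz(c,u,.050)),4))
W=inv(B,onz("top",t,.05));T=W[:2].mean(0);F=W[2:].mean(0);print(T,F,np.arctan2(*(T-F)[::-1]),np.linalg.norm(T-F))
print(np.round(inv(B,onz("top",np.array([(353,85),(520,228),(117,345),(283,497)])/3.5+[220,170],.006)),4))
E
```

```text
top [[ 0.0758  0.0424]
 [ 0.0781 -0.0186]
 [-0.0708 -0.0231]
 [-0.0732  0.0365]]
side [[ 0.0796  0.0402]
 [ 0.0813 -0.0174]
 [-0.0674 -0.0238]
 [-0.0704  0.0345]]
[0.07693881 0.0119371 ] [-0.07196565  0.00670297] 0.03513647803889459 0.1489964300522418
[[ 0.1112  0.0669]
 [ 0.1109 -0.0658]
 [-0.1026  0.0672]
 [-0.1031 -0.064 ]]
```

```bash
python3 - <<'E'
from h import *
q=quat(B[2])
movel(pose(B,[[-.135,.009,.10]])[0],q,0.15)
movel(pose(B,[[-.125,.009,.037]])[0],q,0.12)
print(read_time_s(),read_ft_force())
d=np.array([np.cos(B[2]),np.sin(B[2]),0])
f0=read_ft_force()
for x in [-.10,-.085,-.075,-.065,-.058]+list(np.arange(-.054,-.037,.002)):
    movel(pose(B,[[x,.009,.037]])[0],q,0.04)
    f=(read_ft_force()-f0)@d
    print(round(x,3),np.round(inv(B,read_eef_pos()),4)[0],round(f,2))
    if x>-.06 and f<-5: break
print(read_time_s())
im("top5","top");im("side5","side")
a=cv2.imread("pics/side5.png")[220:340,190:370]; cv2.imwrite("pics/side5c.png",cv2.resize(a,None,fx=4,fy=4,interpolation=cv2.INTER_CUBIC))
E
```

```text
11.5917 [ 0.87665241  0.37408844 -0.30620333]
-0.1 [-0.1003  0.009 ] 0.19
-0.085 [-0.0848  0.009 ] -0.59
-0.075 [-0.0744  0.009 ] 0.84
-0.065 [-0.064  0.009] -0.89
-0.058 [-0.0572  0.0091] -0.29
-0.054 [-0.0535  0.009 ] -1.65
-0.052 [-0.0521  0.009 ] -1.19
-0.05 [-0.0508  0.0091] -3.41
-0.048 [-0.0507  0.0091] -6.16
15.0167
```

View pics/side5c.png

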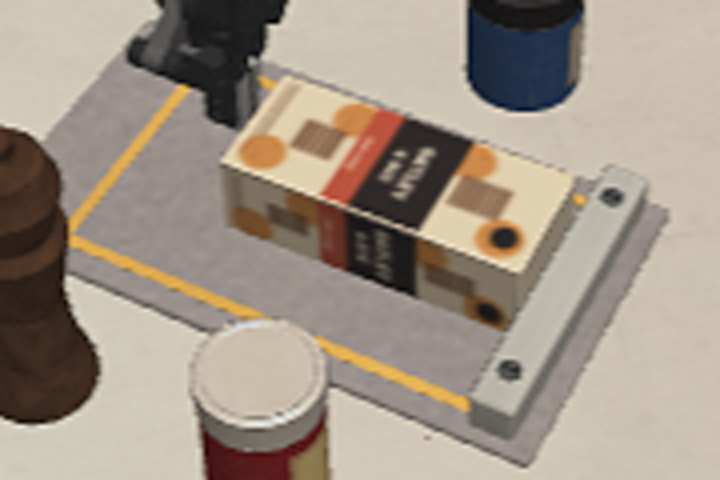

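The top end is at the stop, near edge about (515,328) in the crop, and the TCP stalled while the force rose. I press a little harder to square it, then back away and check.

```bash
python3 - <<'E'
from h import *
q=quat(B[2]);d=np.array([np.cos(B[2]),np.sin(B[2]),0])
for x in (-.046,-.044,-.042):
    movel(pose(B,[[x,.009,.037]])[0],q,0.03)
    f=read_ft_force()@d; print(x,np.round(inv(B,read_eef_pos()),4)[0],round(f,2))
    if f<-14: break
pause(.3)
movel(pose(B,[[-.12,.009,.037]])[0],q,0.08)
movel(pose(B,[[-.15,.009,.18]])[0],q,0.15)
im("top6","top");im("side6","side")
print(read_time_s(),read_ft_force())
a=cv2.imread("pics/side6.png")[220:340,190:370]; cv2.imwrite("pics/side6c.png",cv2.resize(a,None,fx=4,fy=4,interpolation=cv2.INTER_CUBIC))
a=cv2.imread("pics/top6.png")[170:340,220:400]; cv2.imwrite("pics/top6c.png",cv2.resize(a,None,fx=3.5,fy=3.5,interpolation=cv2.INTER_CUBIC))
E
```

```text
-0.046 [-0.0507  0.0091] -9.52
-0.044 [-0.0507  0.0091] -12.97
-0.042 [-0.0507  0.0091] -16.19
18.5167 [ 0.32602431  0.82697246 -0.77802626]
```

View pics/side6c.png

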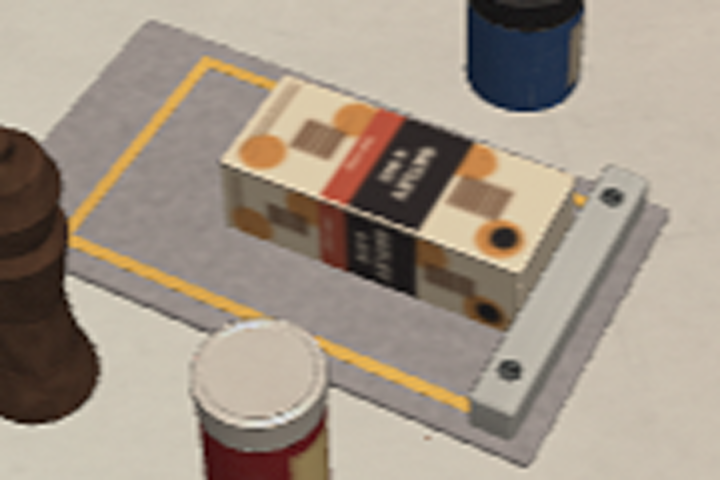

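View pics/top6c.png

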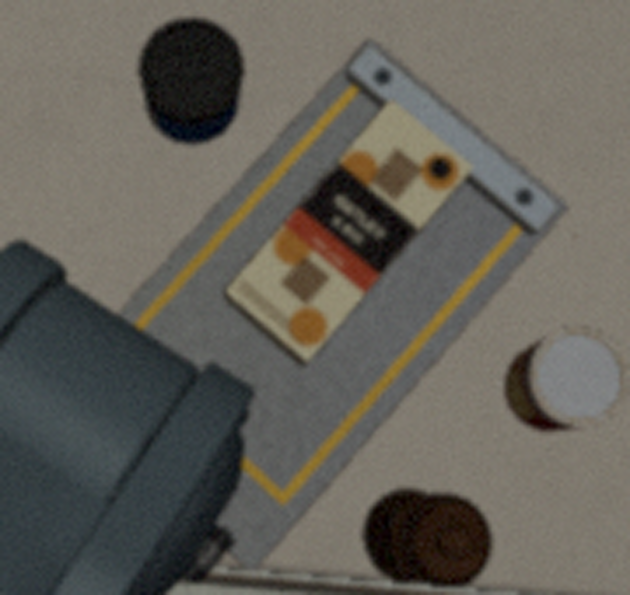

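```bash
python3 - <<'E'
from h import *
t=np.array([(390,100),(471,168),(306,363),(227,295)])/3.5+[220,170]
W=inv(B,onz("top",t,.05));T=W[:2].mean(0);F=W[2:].mean(0);print(W,T,F,np.arctan2(*(T-F)[::-1]))
# stop face top edge
print(inv(B,onz("top",np.array([(348,70),(530,233)])/3.5+[220,170],.028)))
E
```

```text
[[ 0.10736085  0.04037605]
 [ 0.10774908 -0.02080206]
 [-0.04049761 -0.0234917 ]
 [-0.04148584  0.03521643]] [0.10755496 0.00978699] [-0.04099173  0.00586237] 0.02641401951455369
[[ 0.11057286  0.07295534]
 [ 0.106814   -0.07127963]]
```

The carton's top end measures 1 mm from the stop face seen by the same camera. Its centre line is at y = 6 to 10 mm and the yaw is about 0.03 rad. The mill and tins are at the same pixels as before, and the hand is clear.

```bash
python3 -c "
from h import *
sign_off();print(read_time_s())"
```

```text
the job is handed in; nothing more can be done
the job is handed in; nothing more can be done
```

I tipped the cracker carton with the closed fingers near its top, and it fell flat inside the yellow outline. I then pushed its foot end along the board until the top end met the stop. I handed the job in just after 18.5 s of the 38 s allowed; `sign_off` gives no verdict.

**After the fall:** the foot was at board x of about -72 mm and the top end at about +77 mm. That left a gap of roughly 35 mm to the stop.

**Last checks:**
- **Against the stop:** the push stalled and the force rose to 16 N with the hand not moving. In the top view the carton's top end is about 1 mm from the stop face.
- **Position in the outline:** the centre line is 6 to 10 mm from the board's centre line, against a limit of 31 mm. The carton is about 0.03 rad off square, against a limit of 0.12.
- **Mill and tins:** they look unmoved in both pictures; I did not re-measure their poses.
- **Hand:** it is clear of everything.

**One small disagreement:** the absolute board x of the top end came out at 107.6 mm and the stop face at 107 to 110.6 mm, where the nominal is 113 mm. I put this down to the calibration and my board fit, because the two agree with each other and with the stall.

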